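Run the locked shuttle to its end stop

TASK

Press the black release pad of the locked shuttle down with a fingertip and, keeping it down the whole way, push the shuttle along its rail until it is fully against the end stop; then let the pad come up so that the lock holds it there, and move clear. The round housing rides along in its nest: do not lift it out or tip it, and leave the other things on the bench where they are.

Things in the scene. Friction and masses are not known exactly. Their poses are not given: they have to be found in the camera images.
- rail: Shuttle rail, fixed to the bench: aluminium base plate 120 mm (its x) by 420 mm (its y), 12 mm thick, with two steel guide rods along y (tops 36 mm above the bench) and grey end blocks 42 mm high. Origin: centre of the underside, on the bench. z is up. The shuttle travels along the rail's +y.
- carriage (a joint): Travel of the shuttle along the rail's +y, m: 0 at the start, 0.08 to 0.15 at the end stop. It is an aluminium plate 110 mm (rail x) by 150 mm (rail y), top 50 mm above the bench, carrying, rear to front: release pad, upright guard wall, nest. With the pad up a toothed lock holds it fast (within about 1.5 mm); with the pad down it slides with 1.5 to 3 N. It cannot lift or turn.
- release_pad (a joint): How far the release pad is pressed down, m: 0 up (lock on), 0.006 fully down; the lock frees once it is pressed past about 0.0025, so keep it 0.004 or more down; let up on the way, it catches in the next tooth gap or rests on a tooth. It comes fully up at the start and with the shuttle home against the end stop. A spring resists with about 4 N at the start and 7 N at the bottom, and lifts the pad again as soon as it is let go.
- pad_top (a point): Centre of the release pad's flat top: black plate 50 mm (rail x) by 40 mm (rail y), 72 mm above the bench when up; moves with pad and shuttle, axes as the rail's. A guard wall fixed to the shuttle, 70 mm across, 6 mm thick, has its near face 25 mm from here towards rail +y, its top 24 mm above the raised pad: a fingertip on the pad can push it. Nothing stands behind or beside.
- carriage_front (a point): Middle of the shuttle's flat front end face, 44 mm above the bench; axes as the rail's, y towards the end stop.
- stop_face (a point): Middle of the end stop's rubber bumper face that the shuttle's front meets, 44 mm above the bench; axes as the rail's. The stop is a grey bar 110 mm across, 20 mm thick, clamped over the rods, its top 62 mm above the bench (the heads of its clamp screws 68 mm).
- housing: The workpiece: turned aluminium housing, 44 mm diameter, 50 mm high with a 28 mm neck from 34 mm up, 0.18 kg, standing loose and upright in the shuttle's nest. Origin: centre of its underside; z up. Its centre line is 79 mm ahead (rail +y) of the pad's centre and its top 104 mm above the bench.
- nest_floor (a point): Centre of the floor of the shuttle's round nest, a grey cup of 50 mm inner diameter and 10 mm deep, 54 mm above the bench; z up.
- spare_housing: Bystander: a second housing, same size, standing on the bench beyond the rail. Origin: centre of its underside.
- bushing: Bystander: steel bushing, 40 mm diameter, 22 mm high. Origin: centre of its underside.
- blue_bin: Bystander: open blue plastic bin, 150 by 100 mm, 70 mm high. Origin: centre of its underside.
- screwdriver: Bystander: screwdriver with a black handle lying near the rail's robot side. Origin: about its middle, on the bench.
- grease_jar: Bystander: white closed jar, 56 mm diameter, 60 mm high. Origin: centre of its underside.
- wrench: Bystander: steel wrench lying beyond the rail. Origin: about its middle, on the bench.
- gauge_block: Bystander: steel cylinder, 34 mm diameter, 40 mm high, standing behind the rail's rear end. Origin: centre of its underside.
Mind the look-alikes: they are no part of the job. Leave any green or red look-alike of the housing alone.

How it is judged:
By the outcome, as a careful person would: the job done as asked, in the order asked, and still so for the second after the job is handed in, with the robot touching nothing.
It also fails if it takes over 38 s, if anything falls off the work surface, if the arm or the gripper's body presses on something with over 40 N, if the wrist force passes 120 N, or if a joint passes its speed limit or range.

ROBOT

A 7-joint arm with a two-finger parallel gripper is mounted at the origin on the work surface. World frame = base frame: x ahead of the robot, y to its left, z up, the work surface at z = 0. Lengths are in m, angles in rad, forces in N, time in s.
With the tool pointing down it reaches from about 0.4 to 0.875 m from the base axis. Payload 19.3 kg.
Tool frame: the origin (TCP) lies midway between the tips of the shut fingers; the grasp point (between the pads) lies 19 mm behind it; z points along the fingers, y is the line along which they close (so a half turn about z gives the same grasp; the last joint's range is limited). The gripper opens to 85 mm and grips with 20 to 120 N. Pads are 22 mm wide; open, the fingers measure 114 mm over their backs; the gripper's body (76 mm by 85 mm) begins 54 mm behind the grasp point. The pads swing forward as they close: fully open they stand 13 mm farther back than shut.
Start: joints at [1.179, 0.521, -0.036, 1.599, 0.021, 1.021, -0.113], TCP at [0.198, -0.593, 0.231] pointing down, gripper open.
Joint ranges: [-2.91, 2.91], [-0.3, 2.13], [-1.5, 1.42], [0.17, 2.43], [-1.26, 4.41], [0.16, 1.93], [-2.52, 2.52]. Speed limits (rad/s): [1.89, 1.89, 2.39, 2.39, 3.01, 3.01, 3.01].

INTERFACE

Orientations are given as a unit quaternion [w, x, y, z].
In Python, from plant import robot gives the robot as it stands.
- The arm moves only by the tool send_rows, never from a script. Its argument "motion" is a list of rows, each an object with "twist": the turn, a rotation vector about the tool's x, y, z in rad, a list of three; "dp": the shift along the tool's x, y, z in cm, a list of three; "jaw": the opening, from -1 (shut) to 1 (fully open). A call has 1 to 8 rows; each row shifts and turns the commanded pose from where the row before left it, along the tool's axes as they then stand; what a row does not reach is not made up. A row lasts 1/12 s, in which the tool goes at most 41.7 mm and 7.16 degrees, less where a joint would pass 70% of its speed; a pose out of reach is approached as far as the arm can. A call is refused whole if a number of a shift passes 4.17 or a number of a turn 0.125, either way. A call with a gripper value outside its range is refused whole. The fingers move at their own pace and stop on an object; "squeeze" is the grip in N (left out, the last holds). Time passes only in rows, so rows that do not move let the fingers close. It gives the time, the measured TCP pose, the force, the opening and the grip force at its end, in the units of the state.
- robot.get_obs(): the state, without advancing time (a new reading comes with each control period).
- robot.grab_frame(name): name is "side" or "top"; returns the picture (420x560x3 uint8, red, green, blue); there is no depth.
- robot.camera_info(name): a dict with "camera_matrix" (3x3 intrinsics, pixels), "position" and "attitude" of the camera in the world. Camera axes: x right, y down, z forward; pixel columns grow to the right and rows downward; lengths in m; the calibration is good to about 2 mm. A picture is of the moment at which its call begins. camera_info takes no time and is no camera call.
- robot.job_done(): hands the job in; it is judged then, once.
Trained networks look in the newest picture that a camera, given by its name, has taken for a name from the list of things; names that differ only in an ending like _2 or _b are one class to them, and where a whole thing is asked for, a point or a joint stands for the part that bears it (a point fixed in the world has none). Each returns a list of dicts, best first, with "score" (0 to 1); they miss things now and then, are a little off and sometimes report something else, mostly with a low value. They report only what shows in the picture. A call takes as long as a camera call. They do not tell look-alikes from the thing itself.
- robot.boxes_of(camera, query): "centre" ([column, row] in pixels, amid what is visible of it).
- robot.trace(camera, query): "region" (420x560 bool, what is visible of it) and "centre" ([column, row] in pixels, amid what is visible of it).
The state is a dict: "clock": time; "q": joint angles; "qvel": joint speeds; "joint_efforts": joint torques, N m; "ee_pos": TCP position; "eef_rot": TCP orientation; "ft_force": force on the tool from outside, world axes, zero at the start; "moment": the same for the moment, N m; "finger_gap": opening from 0.0 (shut) to 1.0 (fully open); "grip_force": force on a finger pad.
Only numpy, scipy, OpenCV 4.12 (cv2) and the standard library are available. Lean on these libraries where they do the work, as an engineer would, in place of code of your own. Each camera call takes 0.05 s, during which the arm holds its last target. There are 200 camera calls.

## Working session

There is one attempt and no reset: what is moved stays moved. The work goes in short steps, Python scripts to look and compute and a tool call to move; the robot and the scene stay as the last step left them, time stands still between calls to the robot, and variables do not carry over. Pictures are saved under pics/ and viewed, at most 10 in all, crops included, and the job is handed in when it is done.

Besides the shell and the picture viewer there is one more tool, called after "Call:" by a JSON object that holds its "op" and its "data", one argument or row to a line. send_rows: Moves the arm, as the interface text tells. Its arguments: {"type":"object","properties":{"motion":{"type":"array"},"squeeze":{"type":"number"}},"required":["motion"]}

```bash
mkdir -p pics
python3 - <<'E'
from plant import robot
import cv2
for n in("side","top"):
    cv2.imwrite(f"pics/{n}0.png",robot.grab_frame(n)[:,:,::-1]); c=robot.camera_info(n);print(n,c)
    for q in("release_pad","pad_top","carriage_front","stop_face","housing","nest_floor","rail","carriage"):
        print(q,[(round(d["score"],2),[round(float(x),1) for x in d["centre"]]) for d in robot.boxes_of(n,q)][:3])
o=robot.get_obs();print(o)
E
```

```text
side {'camera_matrix': array([[409.7883018 ,   0.        , 276.44282402],
       [  0.        , 409.7883018 , 214.32050642],
       [  0.        ,   0.        ,   1.        ]]), 'position': array([ 0.37553507, -0.41982832,  0.64944871]), 'attitude': array([-0.34724838,  0.91259237, -0.20156407,  0.07723757])}
release_pad [(0.86, [327.7, 279.3])]
pad_top [(0.73, [328.1, 278.9])]
carriage_front [(0.47, [248.1, 224.2]), (0.42, [327.3, 280.2])]
stop_face [(0.87, [246.9, 226.2])]
housing [(0.97, [294.7, 251.9]), (0.9, [401.1, 287.5]), (0.63, [178.9, 352.2])]
nest_floor [(0.71, [313.3, 279.1]), (0.22, [282.1, 269.9])]
rail [(0.92, [280.9, 269.1]), (0.63, [376.2, 236.5])]
carriage [(0.83, [317.5, 277.6]), (0.42, [412.8, 330.0])]
top {'camera_matrix': array([[448.45927173,   0.        , 277.62712041],
       [  0.        , 448.45927173, 207.37552965],
       [  0.        ,   0.        ,   1.        ]]), 'position': array([0.51109502, 0.0345966 , 0.89876454]), 'attitude': array([ 0.03234689, -0.70599019,  0.70657602, -0.03580309])}
release_pad [(0.78, [359.5, 195.5])]
pad_top [(0.81, [359.9, 
[... 351 characters left out ...]
,  0.52136153, -0.03632538,  1.59951733,  0.02126458,
        1.02110755, -0.11286627]), 'qvel': array([-7.72749861e-04,  1.15896284e-03,  2.49250708e-04,  1.18553213e-06,
       -9.58341800e-04, -8.70768843e-05,  1.17121346e-03]), 'joint_efforts': array([ 1.97243382e-03, -9.26822162e+01,  1.97990499e+00, -3.70239615e+01,
        1.82392937e-02,  1.98031543e-03, -5.81538598e-05]), 'ee_pos': array([ 0.19764428, -0.59291031,  0.23130829]), 'eef_rot': array([ 1.61086735e-06,  9.87087140e-01,  1.60184200e-01, -2.15148175e-05]), 'ft_force': array([-0.05057955,  0.57836216, -0.01522605]), 'moment': array([ 0.01100519, -0.01685075, -0.01519095]), 'grip_force': 0.0, 'finger_gap': 1.0020635626450491}
```

View pics/top0.png

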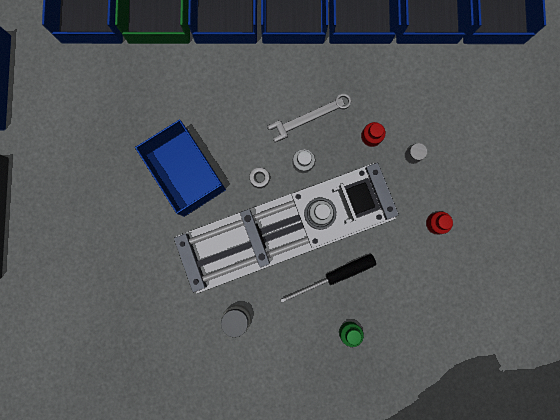

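View pics/side0.png

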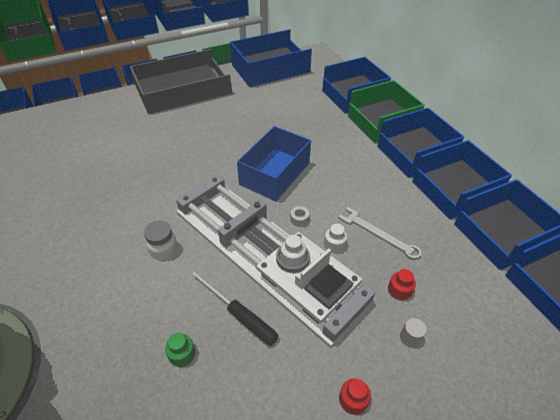

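The top view shows the pad at about (360,197), the nested housing at (321,211), and the stop bar at (256,238). The rail slopes about 21° in the image and the shuttle travels towards image left. The side view agrees.

```bash
cat > h.py <<'E'
from plant import robot
import numpy as np, cv2
from scipy.spatial.transform import Rotation as R
def proj(n,uv,z):
    c=robot.camera_info(n);q=c["attitude"];M=R.from_quat([*q[1:],q[0]]).as_matrix()
    d=M@np.linalg.inv(c["camera_matrix"])@[*uv,1.];p=c["position"]
    return p+d*(z-p[2])/d[2]
E
python3 - <<'E'
from h import *
np.set_printoptions(precision=4,suppress=True)
for n in("top","side"):
    robot.grab_frame(n)
    for q,z in(("release_pad",.072),("housing",.08),("rail",.03)):
        for t in robot.trace(n,q)[:3]:
            m=t["region"].astype(np.uint8);r=cv2.minAreaRect(cv2.findNonZero(m))
            print(n,q,round(t["score"],2),m.sum(),r,proj(n,r[0],z)[:2])
a=proj("top",(196,293),.0);b=proj("top",(397,216),.0);print("edge",a,b,np.degrees(np.arctan2(*(a-b)[[1,0]])))
print("stop front edge mid", proj("top",(263,235),.062), "carr front", proj("top",(304,219),.05))
im=robot.grab_frame("top")[150:310,160:420]
cv2.imwrite("pics/c.png",cv2.resize(im,None,fx=3,fy=3,interpolation=cv2.INTER_CUBIC)[:,:,::-1])
E
```

```text
top release_pad 0.81 591 ((359.74481201171875, 198.13656616210938), (28.072162628173828, 21.96951675415039), 68.96248626708984) [ 0.6082 -0.122 ]
top housing 0.89 509 ((439.0, 223.0), (22.0, 26.0), 90.0) [ 0.5614 -0.2649]
top housing 0.85 419 ((321.0, 212.5), (21.0, 22.0), 90.0) [ 0.5808 -0.049 ]
top housing 0.74 491 ((350.5000305175781, 334.0000305175781), (26.16295051574707, 21.920310974121094), 45.0) [ 0.3629 -0.0994]
top rail 0.6 11763 ((284.99200439453125, 227.27870178222656), (61.93524169921875, 220.0255126953125), 69.5026626586914) [0.5564 0.0161]
side release_pad 0.69 668 ((327.5, 280.5), (24.041629791259766, 29.698482513427734), 45.0) [ 0.6075 -0.1219]
side housing 0.93 651 ((292.5, 251.0), (30.0, 25.0), 90.0) [ 0.5792 -0.0487]
side housing 0.93 956 ((354.6849365234375, 396.5068359375), (31.835193634033203, 36.04867172241211), 20.556045532226562) [ 0.5473 -0.2991]
side housing 0.76 762 ((179.5, 350.0), (32.0, 29.0), 90.0) [ 0.3534 -0.1384]
side rail 0.61 11211 ((274.34515380859375, 251.177001953125), (215.0487823486328, 73.75251007080078), 41.18592834472656) [ 0.566  -0.0022]
edge [0.4282 0.1916 0.    ] [ 0.5804 -0.2101  0.    ] 110.76045598959861
stop front edge mid [0.5403 0.0578 0.062 ] carr front [ 0.571  -0.0196  0.05  ]
```

View pics/c.png

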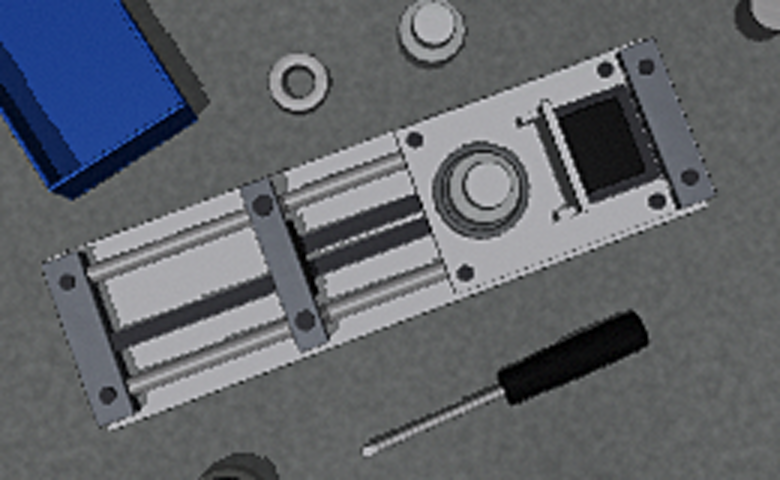

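Call:
{"op": "send_rows", "data": {
  "motion": [
    {"twist": [0, 0, 0], "dp": [2.7, -1.6, 0], "jaw": -1},
    {"twist": [0, 0, 0], "dp": [2.7, -1.6, 0], "jaw": -1},
    {"twist": [0, 0, 0], "dp": [2.7, -1.6, 0], "jaw": -1},
    {"twist": [0, 0, 0], "dp": [2.7, -1.6, 0], "jaw": -1},
    {"twist": [0, 0, 0], "dp": [2.7, -1.6, 0], "jaw": -1},
    {"twist": [0, 0, 0], "dp": [2.7, -1.6, 0], "jaw": -1},
    {"twist": [0, 0, 0], "dp": [2.7, -1.6, 0], "jaw": -1},
    {"twist": [0, 0, 0], "dp": [2.7, -1.6, 0], "jaw": -1}
  ],
  "squeeze": 20
}}

```text
clock: 2.02
ee_pos: [0.3629, -0.4019, 0.2315]
eef_rot: [0.0, 0.987, 0.16, 0.0]
ft_force: [0.5, -0.3, 0.5]
finger_gap: -0.0
grip_force: 0.0
```

Call:
{"op": "send_rows", "data": {
  "motion": [
    {"twist": [0, 0, 0], "dp": [2.7, -1.6, 0], "jaw": -1},
    {"twist": [0, 0, 0], "dp": [2.7, -1.6, 0], "jaw": -1},
    {"twist": [0, 0, 0], "dp": [2.7, -1.6, 0], "jaw": -1},
    {"twist": [0, 0, 0], "dp": [2.7, -1.6, 0], "jaw": -1},
    {"twist": [0, 0, 0], "dp": [2.7, -1.6, 0], "jaw": -1},
    {"twist": [0, 0, 0], "dp": [2.7, -1.6, 0], "jaw": -1},
    {"twist": [0, 0, 0], "dp": [2.7, -1.6, 0], "jaw": -1},
    {"twist": [0, 0, 0], "dp": [2.7, -1.6, 0], "jaw": -1}
  ]
}}

```text
clock: 2.68
ee_pos: [0.5274, -0.2121, 0.2314]
eef_rot: [0.0, 0.987, 0.16, 0.0]
ft_force: [1.5, -1.3, -0.2]
finger_gap: 0.001
grip_force: 0.0
```

Call:
{"op": "send_rows", "data": {
  "motion": [
    {"twist": [0, 0, -0.12], "dp": [0, 0, 0], "jaw": -1},
    {"twist": [0, 0, -0.12], "dp": [0, 0, 0], "jaw": -1},
    {"twist": [0, 0, -0.12], "dp": [0, 0, 0], "jaw": -1},
    {"twist": [0, 0, -0.12], "dp": [0, 0, 0], "jaw": -1},
    {"twist": [0, 0, -0.12], "dp": [0, 0, 0], "jaw": -1},
    {"twist": [0, 0, -0.12], "dp": [0, 0, 0], "jaw": -1},
    {"twist": [0, 0, -0.12], "dp": [0, 0, 0], "jaw": -1}
  ]
}}

```text
clock: 3.27
ee_pos: [0.5265, -0.2135, 0.2314]
eef_rot: [0.0, 0.834, 0.551, 0.0]
ft_force: [0.3, -0.0, -0.2]
finger_gap: 0.005
grip_force: 0.0
```

Call:
{"op": "send_rows", "data": {
  "motion": [
    {"twist": [0, 0, -0.12], "dp": [0, 0, 0], "jaw": -1},
    {"twist": [0, 0, -0.12], "dp": [0, 0, 0], "jaw": -1},
    {"twist": [0, 0, -0.12], "dp": [0, 0, 0], "jaw": -1},
    {"twist": [0, 0, -0.12], "dp": [0, 0, 0], "jaw": -1},
    {"twist": [0, 0, -0.12], "dp": [0, 0, 0], "jaw": -1},
    {"twist": [0, 0, -0.12], "dp": [0, 0, 0], "jaw": -1},
    {"twist": [0, 0, 0], "dp": [0, 0, 0], "jaw": -1}
  ]
}}

```text
clock: 3.85
ee_pos: [0.5264, -0.2136, 0.2312]
eef_rot: [-0.0, 0.587, 0.81, 0.0]
ft_force: [-1.0, -0.5, 0.0]
finger_gap: -0.001
grip_force: 0.0
```

Call:
{"op": "send_rows", "data": {
  "motion": [
    {"twist": [0, 0, -0.047], "dp": [0, 0, 0], "jaw": -1},
    {"twist": [0, 0, 0], "dp": [1.6, 2.7, 0], "jaw": -1},
    {"twist": [0, 0, 0], "dp": [1.6, 2.7, 0], "jaw": -1},
    {"twist": [0, 0, 0], "dp": [1.6, 2.7, 0], "jaw": -1},
    {"twist": [0, 0, 0], "dp": [1.5, 2.8, 0], "jaw": -1},
    {"twist": [0, 0, 0], "dp": [0, 0, 3.5], "jaw": -1},
    {"twist": [0, 0, 0], "dp": [0, 0, 3.5], "jaw": -1},
    {"twist": [0, 0, 0], "dp": [0, 0, 3.5], "jaw": -1}
  ]
}}

```text
clock: 4.52
ee_pos: [0.6068, -0.1157, 0.1252]
eef_rot: [0.001, 0.572, 0.821, 0.0]
ft_force: [0.7, -0.2, 0.3]
finger_gap: 0.002
grip_force: 0.0
```

Call:
{"op": "send_rows", "data": {
  "motion": [
    {"twist": [0, 0, 0], "dp": [0, 0, 0], "jaw": -1}
  ]
}}

```text
clock: 4.6
ee_pos: [0.6034, -0.1159, 0.1205]
eef_rot: [-0.004, 0.571, 0.821, -0.002]
ft_force: [-1.0, 0.1, -0.3]
finger_gap: 0.007
grip_force: 0.0
```

Run:
```python
from h import *
s=robot.grab_frame("side")[170:350,180:420]
cv2.imwrite("pics/s1.png",cv2.resize(s,None,fx=3,fy=3,interpolation=cv2.INTER_CUBIC)[:,:,::-1])
o=robot.get_obs();print(o["ee_pos"],o["eef_rot"],o["q"],o["clock"])
```

```text
[ 0.60488083 -0.11601049  0.12401001] [-0.00234554  0.57112779  0.82085699 -0.00116213] [ 0.41828616  0.6757562  -0.48554727  1.69224074  0.38880546  0.87641358
  0.12479335] 4.65
```

View pics/s1.png

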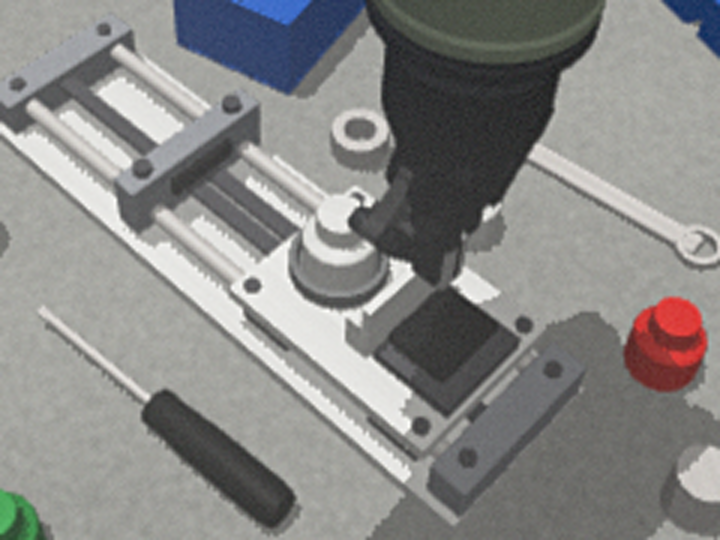

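The crop shows the fingertips at crop pixel (440,275), above the pad just behind the guard wall. The housing and the screwdriver are clear of the gripper.

Call:
{"op": "send_rows", "data": {
  "motion": [
    {"twist": [0, 0, 0], "dp": [0, 0, 1.5], "jaw": -1},
    {"twist": [0, 0, 0], "dp": [0, 0, 1.5], "jaw": -1},
    {"twist": [0, 0, 0], "dp": [0, 0, 1.0], "jaw": -1},
    {"twist": [0, 0, 0], "dp": [0, 0, 0.5], "jaw": -1},
    {"twist": [0, 0, 0], "dp": [0, 0, 0], "jaw": -1},
    {"twist": [0, 0, 0], "dp": [0, 0, 0], "jaw": -1},
    {"twist": [0, 0, 0], "dp": [0, 0, 0], "jaw": -1}
  ]
}}

```text
clock: 5.23
ee_pos: [0.6071, -0.1164, 0.0825]
eef_rot: [0.001, 0.57, 0.822, 0.0]
ft_force: [0.3, 0.2, 0.2]
finger_gap: -0.001
grip_force: 0.0
```

Call:
{"op": "send_rows", "data": {
  "motion": [
    {"twist": [0, 0, 0], "dp": [0, 0, 0.3], "jaw": -1},
    {"twist": [0, 0, 0], "dp": [0, 0, 0.3], "jaw": -1},
    {"twist": [0, 0, 0], "dp": [0, 0, 0.2], "jaw": -1},
    {"twist": [0, 0, 0], "dp": [0, 0, 0.2], "jaw": -1},
    {"twist": [0, 0, 0], "dp": [0, 0, 0.2], "jaw": -1},
    {"twist": [0, 0, 0], "dp": [0, 0, 0], "jaw": -1},
    {"twist": [0, 0, 0], "dp": [0, 0, 0], "jaw": -1}
  ]
}}

```text
clock: 5.82
ee_pos: [0.6066, -0.1163, 0.0694]
eef_rot: [0.0, 0.57, 0.822, -0.0]
ft_force: [-1.2, -0.2, 4.8]
finger_gap: 0.003
grip_force: 2.5
```

Call:
{"op": "send_rows", "data": {
  "motion": [
    {"twist": [0, 0, 0], "dp": [0, 0, 0.15], "jaw": -1},
    {"twist": [0, 0, 0], "dp": [0, 0, 0.15], "jaw": -1},
    {"twist": [0, 0, 0], "dp": [0, 0, 0.05], "jaw": -1},
    {"twist": [0, 0, 0], "dp": [0, 0, 0], "jaw": -1},
    {"twist": [0, 0, 0], "dp": [0, 0, 0], "jaw": -1}
  ]
}}

```text
clock: 6.23
ee_pos: [0.6066, -0.1163, 0.0661]
eef_rot: [0.0, 0.57, 0.822, -0.0]
ft_force: [-2.1, -0.1, 6.8]
finger_gap: -0.002
grip_force: 3.4
```

Call:
{"op": "send_rows", "data": {
  "motion": [
    {"twist": [0, 0, 0], "dp": [0.1, 0, 0.03], "jaw": -1},
    {"twist": [0, 0, 0], "dp": [0.2, 0, 0], "jaw": -1},
    {"twist": [0, 0, 0], "dp": [0.3, 0, 0], "jaw": -1},
    {"twist": [0, 0, 0], "dp": [0.3, 0, 0], "jaw": -1},
    {"twist": [0, 0, 0], "dp": [0.3, 0, 0], "jaw": -1},
    {"twist": [0, 0, 0], "dp": [0.3, 0, 0], "jaw": -1},
    {"twist": [0, 0, 0], "dp": [0.3, 0, 0], "jaw": -1},
    {"twist": [0, 0, 0], "dp": [0.2, 0, 0], "jaw": -1}
  ]
}}

```text
clock: 6.9
ee_pos: [0.5997, -0.0978, 0.066]
eef_rot: [0.0, 0.57, 0.822, -0.0]
ft_force: [-1.3, -2.9, 9.9]
finger_gap: -0.001
grip_force: 4.7
```

Call:
{"op": "send_rows", "data": {
  "motion": [
    {"twist": [0, 0, 0], "dp": [0.3, 0, 0], "jaw": -1},
    {"twist": [0, 0, 0], "dp": [0.3, 0, 0], "jaw": -1},
    {"twist": [0, 0, 0], "dp": [0.3, 0, 0], "jaw": -1},
    {"twist": [0, 0, 0], "dp": [0.3, 0, 0], "jaw": -1},
    {"twist": [0, 0, 0], "dp": [0.3, 0, 0], "jaw": -1},
    {"twist": [0, 0, 0], "dp": [0.3, 0, 0], "jaw": -1},
    {"twist": [0, 0, 0], "dp": [0.3, 0, 0], "jaw": -1},
    {"twist": [0, 0, 0], "dp": [0.3, 0, 0], "jaw": -1}
  ]
}}

```text
clock: 7.57
ee_pos: [0.5914, -0.0754, 0.066]
eef_rot: [0.001, 0.57, 0.822, -0.0]
ft_force: [-1.2, -3.1, 9.7]
finger_gap: 0.0
grip_force: 4.8
```

Call:
{"op": "send_rows", "data": {
  "motion": [
    {"twist": [0, 0, 0], "dp": [0.3, 0, 0], "jaw": -1},
    {"twist": [0, 0, 0], "dp": [0.3, 0, 0], "jaw": -1},
    {"twist": [0, 0, 0], "dp": [0.3, 0, 0], "jaw": -1},
    {"twist": [0, 0, 0], "dp": [0.3, 0, 0], "jaw": -1},
    {"twist": [0, 0, 0], "dp": [0.3, 0, 0], "jaw": -1},
    {"twist": [0, 0, 0], "dp": [0.3, 0, 0], "jaw": -1}
  ]
}}

```text
clock: 8.07
ee_pos: [0.5851, -0.0585, 0.066]
eef_rot: [0.001, 0.57, 0.822, -0.0]
ft_force: [-1.1, -3.1, 9.4]
finger_gap: 0.003
grip_force: 4.8
```

Run:
```python
from h import *
s=robot.grab_frame("side")[170:350,180:420]
cv2.imwrite("pics/s2.png",cv2.resize(s,None,fx=3,fy=3,interpolation=cv2.INTER_CUBIC)[:,:,::-1])
```

```text
(no output)
```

View pics/s2.png

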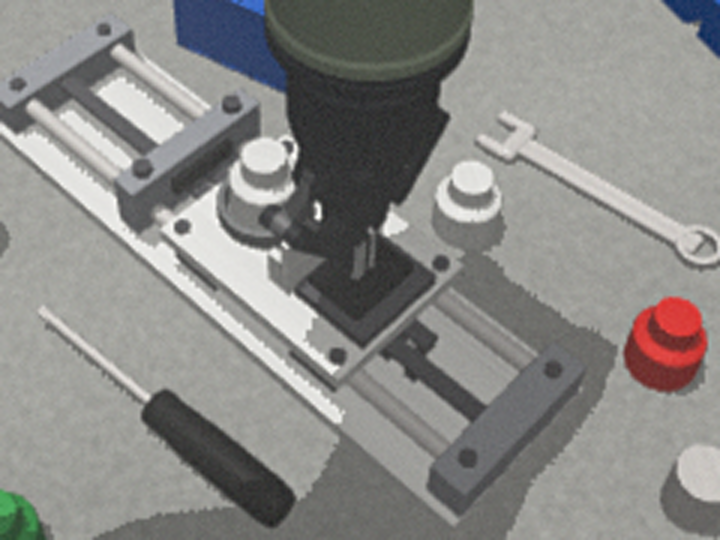

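The crop shows the shuttle moving with the finger, the housing upright in its nest at crop (262,190), and a gap of a few cm left to the stop.

Call:
{"op": "send_rows", "data": {
  "motion": [
    {"twist": [0, 0, 0], "dp": [0.3, 0, 0], "jaw": -1},
    {"twist": [0, 0, 0], "dp": [0.3, 0, 0], "jaw": -1},
    {"twist": [0, 0, 0], "dp": [0.3, 0, 0], "jaw": -1},
    {"twist": [0, 0, 0], "dp": [0.2, 0, 0], "jaw": -1},
    {"twist": [0, 0, 0], "dp": [0.2, 0, 0], "jaw": -1},
    {"twist": [0, 0, 0], "dp": [0.2, 0, 0], "jaw": -1}
  ]
}}

```text
clock: 8.62
ee_pos: [0.5799, -0.0445, 0.066]
eef_rot: [0.0, 0.57, 0.822, -0.0]
ft_force: [-1.4, -2.2, 10.7]
finger_gap: 0.003
grip_force: 4.9
```

Call:
{"op": "send_rows", "data": {
  "motion": [
    {"twist": [0, 0, 0], "dp": [0.2, 0, 0], "jaw": -1},
    {"twist": [0, 0, 0], "dp": [0.2, 0, 0], "jaw": -1},
    {"twist": [0, 0, 0], "dp": [0.1, 0, 0], "jaw": -1},
    {"twist": [0, 0, 0], "dp": [0.1, 0, 0], "jaw": -1}
  ]
}}

```text
clock: 8.95
ee_pos: [0.5781, -0.0394, 0.0661]
eef_rot: [0.001, 0.57, 0.822, -0.0]
ft_force: [2.0, -6.3, 7.6]
finger_gap: -0.004
grip_force: 3.6
```

Call:
{"op": "send_rows", "data": {
  "motion": [
    {"twist": [0, 0, 0], "dp": [0.1, 0, 0.02], "jaw": -1},
    {"twist": [0, 0, 0], "dp": [0.1, 0, 0], "jaw": -1},
    {"twist": [0, 0, 0], "dp": [0.1, 0, 0], "jaw": -1},
    {"twist": [0, 0, 0], "dp": [0, 0, 0], "jaw": -1}
  ]
}}

```text
clock: 9.28
ee_pos: [0.5773, -0.0367, 0.066]
eef_rot: [0.001, 0.57, 0.821, -0.0]
ft_force: [0.8, -6.3, 9.3]
finger_gap: 0.005
grip_force: 4.6
```

Run:
```python
from h import *
s=robot.grab_frame("side")[170:290,180:340]
cv2.imwrite("pics/s3.png",cv2.resize(s,None,fx=5,fy=5,interpolation=cv2.INTER_CUBIC)[:,:,::-1])
```

```text
(no output)
```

View pics/s3.png

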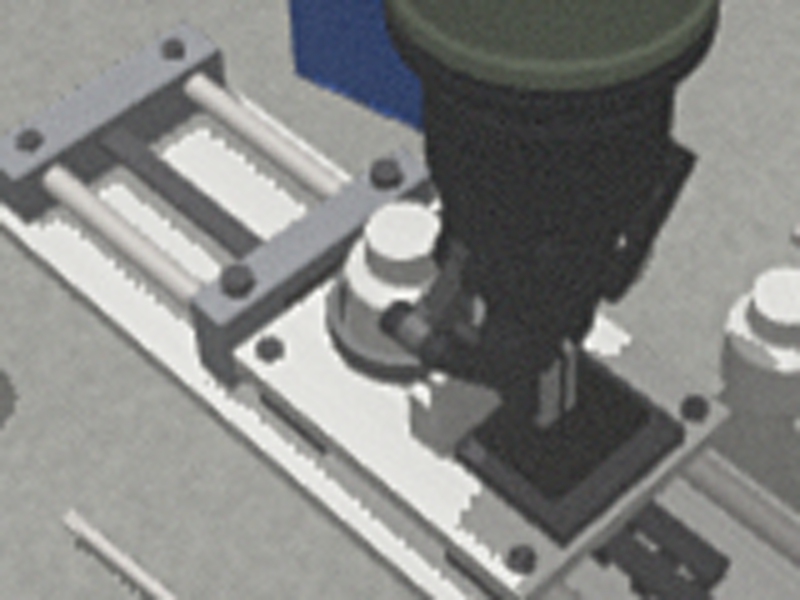

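The crop shows the front edge at the stop's bumper, around crop (240,350). The finger is now sliding on the pad, so I'll push on against the wall to seat the shuttle fully.

Call:
{"op": "send_rows", "data": {
  "motion": [
    {"twist": [0, 0, 0], "dp": [0.15, 0, 0], "jaw": -1},
    {"twist": [0, 0, 0], "dp": [0.15, 0, 0], "jaw": -1},
    {"twist": [0, 0, 0], "dp": [0.15, 0, 0], "jaw": -1},
    {"twist": [0, 0, 0], "dp": [0, 0, 0], "jaw": -1}
  ]
}}

```text
clock: 9.67
ee_pos: [0.5761, -0.0333, 0.066]
eef_rot: [0.002, 0.571, 0.821, -0.0]
ft_force: [4.5, -10.9, 6.6]
finger_gap: -0.002
grip_force: 7.3
```

Call:
{"op": "send_rows", "data": {
  "motion": [
    {"twist": [0, 0, 0], "dp": [0.1, 0, 0], "jaw": -1},
    {"twist": [0, 0, 0], "dp": [0.1, 0, 0], "jaw": -1},
    {"twist": [0, 0, 0], "dp": [0, 0, 0], "jaw": -1}
  ]
}}

```text
clock: 9.92
ee_pos: [0.576, -0.0332, 0.0661]
eef_rot: [0.003, 0.571, 0.821, -0.001]
ft_force: [9.6, -19.6, 3.7]
finger_gap: 0.01
grip_force: 11.8
```

Call:
{"op": "send_rows", "data": {
  "motion": [
    {"twist": [0, 0, 0], "dp": [-0.15, 0, 0], "jaw": -1},
    {"twist": [0, 0, 0], "dp": [0, 0, -0.2], "jaw": -1},
    {"twist": [0, 0, 0], "dp": [0, 0, -0.2], "jaw": -1},
    {"twist": [0, 0, 0], "dp": [0, 0, -0.3], "jaw": -1},
    {"twist": [0, 0, 0], "dp": [0, 0, -0.3], "jaw": -1},
    {"twist": [0, 0, 0], "dp": [0, 0, 0], "jaw": -1}
  ]
}}

```text
clock: 10.42
ee_pos: [0.5751, -0.0336, 0.0755]
eef_rot: [0.001, 0.571, 0.821, -0.001]
ft_force: [2.1, -12.8, 3.1]
finger_gap: 0.005
grip_force: 6.5
```

Call:
{"op": "send_rows", "data": {
  "motion": [
    {"twist": [0, 0, 0], "dp": [-0.4, 0, -0.1], "jaw": -1},
    {"twist": [0, 0, 0], "dp": [-0.5, 0, -0.5], "jaw": -1},
    {"twist": [0, 0, 0], "dp": [0, 0, -1], "jaw": -1},
    {"twist": [0, 0, 0], "dp": [0, 0, -2], "jaw": -1},
    {"twist": [0, 0, 0], "dp": [0, 0, -3], "jaw": -1},
    {"twist": [0, 0, 0], "dp": [0, 0, -3], "jaw": -1}
  ]
}}

```text
clock: 10.92
ee_pos: [0.5773, -0.039, 0.1728]
eef_rot: [-0.001, 0.57, 0.822, 0.0]
ft_force: [0.3, -0.1, 0.4]
finger_gap: -0.004
grip_force: 0.0
```

Call:
{"op": "send_rows", "data": {
  "motion": [
    {"twist": [0, 0, 0], "dp": [-3, 0, -2], "jaw": -1},
    {"twist": [0, 0, 0], "dp": [-3, 0, 0], "jaw": -1},
    {"twist": [0, 0, 0], "dp": [-3, 0, 0], "jaw": -1},
    {"twist": [0, 0, 0], "dp": [-3, 0, 0], "jaw": -1},
    {"twist": [0, 0, 0], "dp": [-3, 0, 0], "jaw": -1},
    {"twist": [0, 0, 0], "dp": [0, 0, 0], "jaw": -1},
    {"twist": [0, 0, 0], "dp": [0, 0, 0], "jaw": -1}
  ]
}}

```text
clock: 11.5
ee_pos: [0.6303, -0.1814, 0.1917]
eef_rot: [-0.0, 0.571, 0.821, 0.0]
ft_force: [-0.7, 0.6, 0.2]
finger_gap: 0.003
grip_force: 0.0
```

Run:
```python
from h import *
s=robot.grab_frame("side")[170:290,180:340]
t=robot.grab_frame("top")[150:310,160:420]
cv2.imwrite("pics/s4.png",cv2.resize(s,None,fx=5,fy=5,interpolation=cv2.INTER_CUBIC)[:,:,::-1])
cv2.imwrite("pics/t4.png",cv2.resize(t,None,fx=3,fy=3,interpolation=cv2.INTER_CUBIC)[:,:,::-1])
```

```text
(no output)
```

View pics/s4.png

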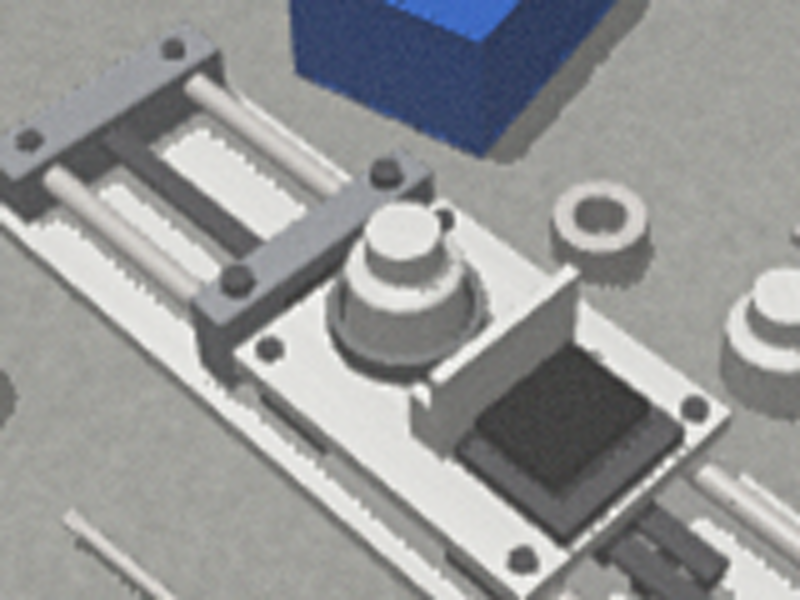

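View pics/t4.png

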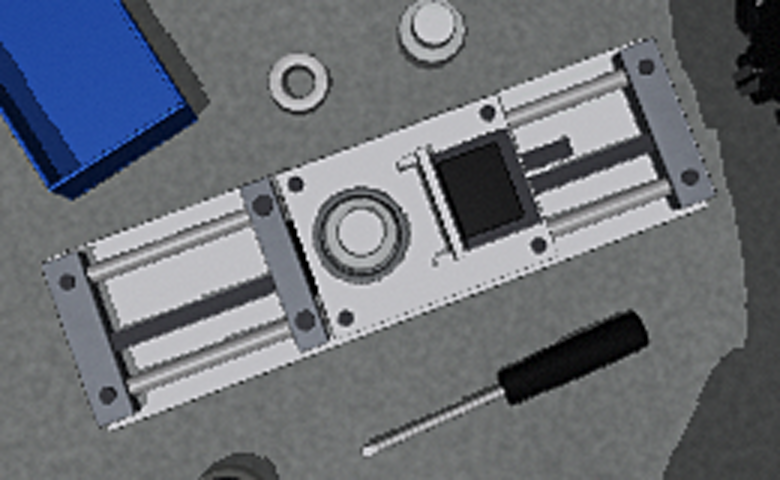

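The shuttle is at the stop, and the housing and bystanders are in place. I need to check whether the pad really came up, so I'll compare it with the earlier views.

Run:
```python
from h import *
a=cv2.imread("pics/side0.png"); b=robot.grab_frame("side")[:,:,::-1]
s2=cv2.resize(cv2.imread("pics/s2.png"),(240,180),interpolation=cv2.INTER_AREA);s3=cv2.resize(cv2.imread("pics/s3.png"),(160,120),interpolation=cv2.INTER_AREA)
def crop(i,c,w=33,h=25):
    r=cv2.resize(i[c[1]-h:c[1]+h,c[0]-w:c[0]+w],None,fx=6,fy=6,interpolation=cv2.INTER_CUBIC)
    return cv2.convertScaleAbs(r,alpha=1.8)
# start, sliding(down), at stop(down), now
v=np.vstack([np.hstack([crop(a,(325,280)),crop(s2,(120,95))]),np.hstack([crop(s3,(116,85)),crop(b,(296,255))])])
cv2.imwrite("pics/cmp.png",v);print(v.shape)
```

```text
(600, 792, 3)
```

View pics/cmp.png

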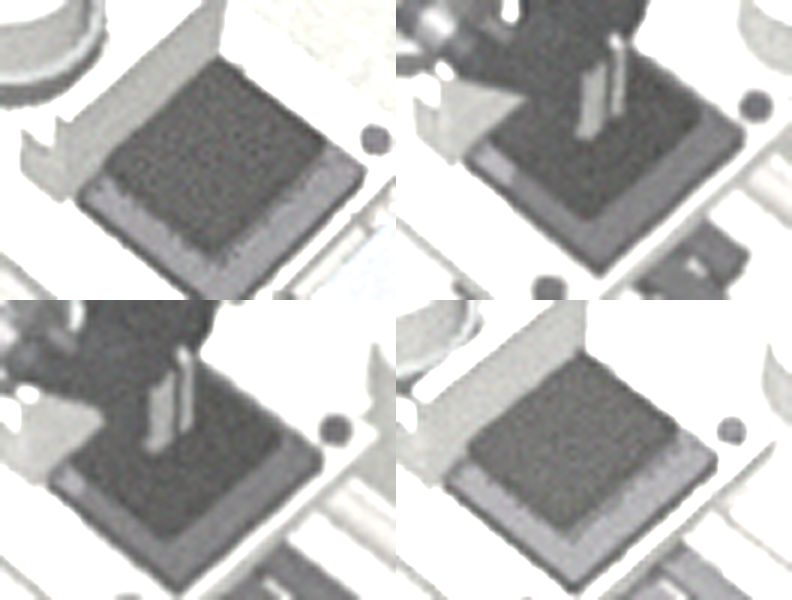

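Run:
```python
from h import *
from scipy.ndimage import label
def cam(n):
    c=robot.camera_info(n);q=c["attitude"];M=R.from_quat([*q[1:],q[0]]).as_matrix().T
    return c["camera_matrix"]@np.c_[M,-M@c["position"]]
def cen(i,seed,w=28):
    x,y=seed;g=cv2.cvtColor(i,cv2.COLOR_BGR2GRAY)[y-w:y+w,x-w:x+w].astype(np.uint8)
    core=np.median(g[w-4:w+4,w-4:w+4]);out=[]
    for k in(8,11,14):
        L,_=label(cv2.GaussianBlur(g,(3,3),0)<core+k);m=(L==L[w,w]).astype(np.uint8)
        m=cv2.morphologyEx(cv2.morphologyEx(m,cv2.MORPH_CLOSE,np.ones((3,3))),cv2.MORPH_OPEN,np.ones((7,7)))
        r=cv2.minAreaRect(cv2.findNonZero(m));out.append((x-w+np.nonzero(m)[1].mean(),y-w+np.nonzero(m)[0].mean(),m.sum(),core))
    return np.array(out)
S0,T0=cv2.imread("pics/side0.png"),cv2.imread("pics/top0.png")
S1=robot.grab_frame("side")[:,:,::-1].copy();T1=robot.grab_frame("top")[:,:,::-1].copy()
cv2.imwrite("pics/sideN.png",S1);cv2.imwrite("pics/topN.png",T1)
for nm,S,T,ss,ts in(("start",S0,T0,(328,280),(360,198)),("now",S1,T1,(293,254),(320,213))):
    a,b=cen(S,ss),cen(T,ts);print(nm,a.round(1).tolist(),b.round(1).tolist())
    for i in range(3):
        X=cv2.triangulatePoints(cam("side"),cam("top"),a[i,:2],b[i,:2])[:,0];print((X[:3]/X[3]).round(4))
```

```text
start [[327.2, 281.3, 606.0, 60.0], [327.3, 281.2, 624.0, 60.0], [327.5, 281.4, 646.0, 60.0]] [[360.5, 197.5, 527.0, 21.0], [360.5, 197.5, 533.0, 21.0], [360.7, 197.4, 553.0, 21.0]]
[ 0.6082 -0.1231  0.0713]
[ 0.6082 -0.1231  0.0717]
[ 0.6085 -0.1235  0.0714]
now [[291.9, 253.5, 507.0, 67.0], [292.0, 253.6, 528.0, 67.0], [292.2, 253.6, 547.0, 67.0]] [[319.5, 212.7, 569.0, 29.0], [319.6, 212.9, 581.0, 29.0], [319.6, 212.8, 592.0, 29.0]]
[ 0.5804 -0.047   0.0701]
[ 0.5802 -0.047   0.07  ]
[ 0.5805 -0.0471  0.0699]
```

The triangulated pad height is 70 ± 1 mm, which doesn't settle whether it is fully up (72 mm). A light touch from above will.

Call:
{"op": "send_rows", "data": {
  "motion": [
    {"twist": [0, 0, 0], "dp": [3.5, 0, 0], "jaw": -1},
    {"twist": [0, 0, 0], "dp": [3.5, 0, 0], "jaw": -1},
    {"twist": [0, 0, 0], "dp": [3.5, 0, 0], "jaw": -1},
    {"twist": [0, 0, 0], "dp": [3.5, 0, 0], "jaw": -1},
    {"twist": [0, 0, 0], "dp": [0, 0, 3], "jaw": -1},
    {"twist": [0, 0, 0], "dp": [0, 0, 3], "jaw": -1},
    {"twist": [0, 0, 0], "dp": [0, 0, 3], "jaw": -1},
    {"twist": [0, 0, 0], "dp": [0, 0, 1], "jaw": -1}
  ]
}}

```text
clock: 12.42
ee_pos: [0.5795, -0.0481, 0.0882]
eef_rot: [-0.002, 0.569, 0.822, -0.001]
ft_force: [-0.2, -0.2, 0.3]
finger_gap: -0.003
grip_force: 0.0
```

Call:
{"op": "send_rows", "data": {
  "motion": [
    {"twist": [0, 0, 0], "dp": [0, 0, 0.5], "jaw": -1},
    {"twist": [0, 0, 0], "dp": [0, 0, 0], "jaw": -1},
    {"twist": [0, 0, 0], "dp": [0, 0, 0], "jaw": -1},
    {"twist": [0, 0, 0], "dp": [0, 0, 0], "jaw": -1}
  ]
}}

```text
clock: 12.75
ee_pos: [0.5822, -0.0488, 0.0879]
eef_rot: [0.001, 0.57, 0.822, 0.001]
ft_force: [0.8, -0.4, 0.5]
finger_gap: -0.001
grip_force: 0.0
```

Commanded height is about 0.087, so I'll go down in small steps.

Call:
{"op": "send_rows", "data": {
  "motion": [
    {"twist": [0, 0, 0], "dp": [0, 0, 0.5], "jaw": -1},
    {"twist": [0, 0, 0], "dp": [0, 0, 0.5], "jaw": -1},
    {"twist": [0, 0, 0], "dp": [0, 0, 0.3], "jaw": -1},
    {"twist": [0, 0, 0], "dp": [0, 0, 0], "jaw": -1},
    {"twist": [0, 0, 0], "dp": [0, 0, 0], "jaw": -1},
    {"twist": [0, 0, 0], "dp": [0, 0, 0], "jaw": -1}
  ]
}}

```text
clock: 13.25
ee_pos: [0.5813, -0.0487, 0.0733]
eef_rot: [-0.0, 0.57, 0.822, 0.0]
ft_force: [0.1, -0.9, -0.6]
finger_gap: 0.003
grip_force: 0.0
```

Call:
{"op": "send_rows", "data": {
  "motion": [
    {"twist": [0, 0, 0], "dp": [0, 0, 0.15], "jaw": -1},
    {"twist": [0, 0, 0], "dp": [0, 0, 0], "jaw": -1},
    {"twist": [0, 0, 0], "dp": [0, 0, 0], "jaw": -1},
    {"twist": [0, 0, 0], "dp": [0, 0, 0], "jaw": -1}
  ]
}}

```text
clock: 13.58
ee_pos: [0.5815, -0.0488, 0.072]
eef_rot: [0.0, 0.57, 0.822, 0.0]
ft_force: [-0.2, 0.3, 3.8]
finger_gap: 0.003
grip_force: 1.9
```

Call:
{"op": "send_rows", "data": {
  "motion": [
    {"twist": [0, 0, 0], "dp": [0, 0, 0.1], "jaw": -1},
    {"twist": [0, 0, 0], "dp": [0, 0, 0], "jaw": -1},
    {"twist": [0, 0, 0], "dp": [0, 0, 0], "jaw": -1},
    {"twist": [0, 0, 0], "dp": [0, 0, 0], "jaw": -1}
  ]
}}

```text
clock: 13.92
ee_pos: [0.5814, -0.0488, 0.0709]
eef_rot: [0.0, 0.57, 0.822, 0.0]
ft_force: [0.9, -0.2, 4.3]
finger_gap: -0.001
grip_force: 2.2
```

Contact came at 72 mm with a 4 N preload, so the pad is fully up and the lock holds. I'll lift off, clear the area and hand in.

Call:
{"op": "send_rows", "data": {
  "motion": [
    {"twist": [0, 0, 0], "dp": [0, 0, -0.5], "jaw": -1},
    {"twist": [0, 0, 0], "dp": [0, 0, -2], "jaw": -1},
    {"twist": [0, 0, 0], "dp": [0, 0, -3.5], "jaw": -1},
    {"twist": [0, 0, 0], "dp": [0, 0, -3.5], "jaw": -1},
    {"twist": [0, 0, 0], "dp": [0, 0, -3], "jaw": -1},
    {"twist": [0, 0, 0], "dp": [-3, 0, 0], "jaw": -1},
    {"twist": [0, 0, 0], "dp": [-3, 0, 0], "jaw": -1},
    {"twist": [0, 0, 0], "dp": [-3, 0, 0], "jaw": -1}
  ]
}}

```text
clock: 14.58
ee_pos: [0.613, -0.1342, 0.1967]
eef_rot: [0.0, 0.57, 0.822, -0.0]
ft_force: [0.5, 0.4, 0.2]
finger_gap: 0.002
grip_force: 0.0
```

Call:
{"op": "send_rows", "data": {
  "motion": [
    {"twist": [0, 0, 0], "dp": [-3, 0, 0], "jaw": -1},
    {"twist": [0, 0, 0], "dp": [-3, 0, 0], "jaw": -1},
    {"twist": [0, 0, 0], "dp": [0, 0, 0], "jaw": -1},
    {"twist": [0, 0, 0], "dp": [0, 0, 0], "jaw": -1},
    {"twist": [0, 0, 0], "dp": [0, 0, 0], "jaw": -1}
  ]
}}

```text
clock: 15.0
ee_pos: [0.6335, -0.1887, 0.1956]
eef_rot: [-0.001, 0.57, 0.822, 0.0]
ft_force: [0.3, 0.4, 0.1]
finger_gap: 0.0
grip_force: 0.0
```

Run:
```python
from h import *
T=robot.grab_frame("top")[:,:,::-1];a=cv2.imread("pics/topN.png")
d=cv2.absdiff(T,a)[190:300,190:350];print("change near shuttle",d.mean(),np.percentile(d,99))
print(robot.get_obs()["ee_pos"],robot.job_done())
```

```text
change near shuttle 2.3117234848484847 6.0
the job is handed in; nothing more can be done
[ 0.63359867 -0.18822433  0.19583533] None
```

The shuttle was pushed about 81 mm with the pad held down until it stalled against the end stop; the pad is back up (a light touch met it at 72 mm), the housing is upright in its nest, the arm is clear, and the job was handed in at about 15 s.

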